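# Run the specimen row home and close the retaining arm

## Task

Push the row of four specimen mounts along the rail, from behind the last one, so that it slides as one unbroken row until the front mount is fully home against the end stop. Then push the retaining arm round as far as it goes, so that it lies across the rail behind the last mount. Do not lift the mounts, do not press on the three front ones, and leave the other things on the bench where they are.

Things in the scene. Friction and masses are not known exactly. Their poses are not given: they have to be found in the camera images.
- rail: fixed metal specimen rail, 385 x 56 mm. Origin: on the bench under the channel's centre line; x along the channel to the end stop, y to the left of that. Bed top at z = 8 mm; side walls: inner faces y = +-21, outer +-26 mm, tops at z = 18 mm, from x = -195 to 160 mm, rear (-x) end open. Row home: mount centres at x = 140, 100, 60, 20 mm, rear face of the last at x = 0
- stop (a point): middle of the end stop's face at bed height; in the rail's frame x = 160, y = 0, z = 8 mm. The stop is a steel block 56 mm wide, its top at z = 38 mm. At the start the row is 60 to 120 mm short of it
- mount1: front mount, the nearest to the end stop: white square specimen mount with a dark insect on its top, 40 x 40 x 30 mm high, about 70 g, loose in the channel (1 mm play each side); origin: centre of its underside, 8 mm above the bench; x axis along the rail towards the end stop. 
- mount2: second mount, touching the first: white square specimen mount with a dark insect on its top, 40 x 40 x 30 mm high, about 70 g, loose in the channel (1 mm play each side); origin: centre of its underside, 8 mm above the bench; x axis along the rail towards the end stop. 
- mount3: third mount, touching the second: white square specimen mount with a dark insect on its top, 40 x 40 x 30 mm high, about 70 g, loose in the channel (1 mm play each side); origin: centre of its underside, 8 mm above the bench; x axis along the rail towards the end stop. 
- mount4: last mount, the farthest from the end stop, the one to push: white square specimen mount with a dark insect on its top, 40 x 40 x 30 mm high, about 70 g, loose in the channel (1 mm play each side); origin: centre of its underside, 8 mm above the bench; x axis along the rail towards the end stop. 
- keeper (a joint): angle (rad) of the retaining arm about its upright pivot. 0: parked, pointing backwards and 30 deg outwards; 0.524: parallel to the rail; 2.094: its stop, square across the rail, 4 mm behind the home row. Grows clockwise from above: push its outer side towards the rail, then towards the end stop. In the rail's frame it points at (3.665 - value) rad from x to y. Starts at 0 to 0.45
- pivot (a point): the retaining arm's pivot axis, at mid height of the bar (z = 29 mm); in the rail's frame x = -7, y = -50 mm; hub 16 mm across, top at z = 38 mm, cap to 44 mm
- keeper_tip (a point): tip of the retaining arm, a flat steel bar on edge, 78 mm from pivot to tip, 6 mm thick, z = 21 to 37 mm above the bench; point at mid height and mid thickness, moves with it. Stiff hinge (0.06 N m): it stays where it is left
- spare: spare mount like those in the row, 40 x 40 x 30 mm, on the bench to the left (+y) of the rail; leave alone. Origin: centre of its underside
- dish: round glass dish, 90 mm across, 16 mm high, on the bench to the right (-y) of the rail near its stop end; leave alone. Origin: centre of its underside
- forceps: steel forceps, about 125 x 18 x 8 mm, lying along the rail on its left side; leave alone. Origin: middle of the underside
- dropper: clear glass jar with a black cap, 52 mm across, 85 mm high, left of the rail; leave alone. Origin: centre of its underside
- knob_screw: steel thumb screw standing on its 26 mm head, 28 mm high, left of the rail near its stop end; leave alone. Origin: centre of its underside
- vial: small amber vial, 28 mm across, 55 mm high, beyond the end stop; leave alone. Origin: centre of its underside

How it is judged:
On the way, in this order (a step that is already met when the one before it is completed fails the run):
1. the row stands home against the end stop, the mounts touching, the retaining arm not yet across (x of mount1 in the frame of rail between 0.138 and 0.143 m and z of mount1 in the frame of rail between 0.005 and 0.011 m and y of mount1 in the frame of rail between -0.005 and 0.005 m and angle between each of mount1, mount2, mount3, mount4's own z axis and vertical below 0.08 rad and x of mount2 in the frame of rail between 0.0973 and 0.103 m and z of mount2 in the frame of rail between 0.005 and 0.011 m and y of mount2 in the frame of rail between -0.005 and 0.005 m and x of mount3 in the frame of rail between 0.0566 and 0.063 m and z of mount3 in the frame of rail between 0.005 and 0.011 m and y of mount3 in the frame of rail between -0.005 and 0.005 m and x of mount4 in the frame of rail between 0.0159 and 0.023 m and z of mount4 in the frame of rail between 0.005 and 0.011 m and y of mount4 in the frame of rail between -0.005 and 0.005 m and value of joint keeper below 1.6 rad), for 0.2 s.
2. the retaining arm lies across the rail behind the last mount (value of joint keeper above 2.02 rad), for 0.2 s.
At the end, for the whole second after the job is handed in: All four mounts stand flat in the channel at rest, the front one within 2 mm of the end stop and no mount more than about 4 mm short of its home place, and the retaining arm is across the rail, within 0.07 rad (4 deg) of its stop (x of mount1 in the frame of rail between 0.138 and 0.143 m and z of mount1 in the frame of rail between 0.005 and 0.011 m and y of mount1 in the frame of rail between -0.005 and 0.005 m and angle between each of mount1, mount2, mount3, mount4's own z axis and vertical below 0.08 rad and x of mount2 in the frame of rail between 0.0973 and 0.103 m and z of mount2 in the frame of rail between 0.005 and 0.011 m and y of mount2 in the frame of rail between -0.005 and 0.005 m and x of mount3 in the frame of rail between 0.0566 and 0.063 m and z of mount3 in the frame of rail between 0.005 and 0.011 m and y of mount3 in the frame of rail between -0.005 and 0.005 m and x of mount4 in the frame of rail between 0.0159 and 0.023 m and z of mount4 in the frame of rail between 0.005 and 0.011 m and y of mount4 in the frame of rail between -0.005 and 0.005 m and linear speed of each of mount1, mount2, mount3, mount4 below 0.01 m/s and value of joint keeper above 2.02 rad); the robot touches nothing.
It fails at once if a mount is lifted more than 6 mm off the bed of the rail (z of any of mount1, mount2, mount3, mount4 in the frame of rail above 0.014 m).
It fails at once if the row comes apart: the centres of two neighbouring mounts are more than 46 mm apart (a gap over 6 mm) (distance between mount1 and mount2 above 0.046 m or distance between mount2 and mount3 above 0.046 m or distance between mount3 and mount4 above 0.046 m).
It fails at once if the fingers press on one of the three front mounts (over 2 N) (contact force between the fingers and mount1 above 2 N or contact force between the fingers and mount2 above 2 N or contact force between the fingers and mount3 above 2 N).
It fails at once if one of the other things on the bench is moved by more than 12 mm (distance of any of spare, dish, forceps, dropper, knob_screw, vial from where it was at the start of the episode above 0.012 m).
It also fails if it takes over 45 s, if anything falls off the work surface, if the arm or the gripper's body presses on something with over 40 N, if the wrist force passes 120 N, or if a joint passes its speed limit or range.

## Robot

A 6-joint arm with a two-finger parallel gripper is mounted at the origin on the work surface. World frame = base frame: x ahead of the robot, y to its left, z up, the work surface at z = 0. Lengths are in m, angles in rad, forces in N, time in s.
With the tool pointing down it reaches from about 0.35 to 1 m from the base axis. Payload 7.1 kg.
Tool frame: the origin (TCP) lies between the finger pads; the fingertips stand 22 mm ahead of it and the grasp point (between the pads) lies 3 mm ahead of it; z points along the fingers, y is the line along which they close (so a half turn about z gives the same grasp; the last joint's range is limited). The gripper opens to 85 mm and grips with 20 to 120 N. Pads are 22 mm wide; open, the fingers measure 114 mm over their backs; the gripper's body (76 mm by 85 mm) begins 54 mm behind the grasp point. The pads swing forward as they close: fully open they stand 13 mm farther back than shut.
Start: joints at [-1.15, 0.423, 1.63, -0, 1.089, -0.019], TCP at [0.266, -0.565, 0.253] pointing down, gripper open.
Joint ranges: [-3, 3], [-0.9, 2.11], [0.09, 2.58], [-1.31, 4.45], [0.11, 2.69], [-2.54, 2.54]. Speed limits (rad/s): [2.39, 2.39, 3.01, 3.14, 3.14, 3.14].

## Interface

Orientations are given as a rotation vector (axis times angle).
In Python, from rig import manip gives the robot as it stands. The module is installed in compiled form; this text tells all that it offers. Calls block until the motion is done:
- manip.move_to(position, orientation): joint-space move of the TCP to a pose.
- manip.servo_line(position, orientation=None, rate=0.15): straight line of the TCP; orientation=None keeps the orientation; rate is the mean speed in m/s.
- manip.set_joints(angles): joint-space move.
- manip.command_gripper(opening, f_grip=None): finger opening in m; f_grip is the grip in N (None keeps the last); returns when the fingers have stopped.
- manip.hold(seconds).
- manip.solve_ik(position, orientation): joint angles nearest the present ones, or None.
- manip.camera(name): name is "side" or "top" or "wrist"; returns a dict with "image" (420x560x3 uint8, red, green, blue), "fx", "fy", "cx", "cy" (pixels), "cam_to_world" (4x4, takes a point from camera to world coordinates); the wrist camera has in their place "mount" (4x4, takes a point from camera to tool coordinates, whose origin is the TCP and whose axes are the flange's). Camera axes: x right, y down, z forward; pixel columns grow to the right and rows downward; lengths in m; the calibration is good to about 2 mm. A picture is of the moment at which its call begins: read the wrist's pose just before it. There is no depth.
A pose or a line that the arm cannot do raises manip.IKError and nothing moves.
- manip.sign_off(): hands the job in; it is judged then, once.
Readings, each from a call of its own:
- manip.get_time(): time.
- manip.get_joint_positions(): joint angles.
- manip.get_joint_vel(): joint speeds.
- manip.get_tau(): joint torques, N m.
- manip.get_position(): TCP position.
- manip.get_ee_rot(): TCP orientation.
- manip.get_contact_force(): force on the tool from outside, world axes, zero at the start.
- manip.get_torque(): the same for the moment, N m.
- manip.get_width(): finger opening in m.
- manip.get_grip_force(): force on a finger pad.
Only numpy, scipy, OpenCV 4.12 (cv2) and the standard library are available. Lean on these libraries where they do the work, as an engineer would, in place of code of your own. Each camera call takes 0.05 s, during which the arm holds its last target. There are 200 camera calls.

## Working session

There is one attempt and no reset: what is moved stays moved. The work goes in short steps, each a Python script; the robot and the scene stay as the last script left them, time stands still between calls to the robot, and variables do not carry over. Pictures are saved under pics/ and viewed, at most 10 in all, crops included, and the job is handed in when it is done.

```bash
mkdir -p pics
python3 - <<'E'
from rig import manip
import cv2,numpy as np,pickle
d={}
for n in ("top","side"):
    c=manip.camera(n); d[n]=c
    cv2.imwrite(f"pics/{n}0.png",c["image"][:,:,::-1])
    print(n,c["fx"],c["cx"],c["cy"],np.round(c["cam_to_world"],3).tolist())
pickle.dump(d,open("c0.pkl","wb")); print(manip.get_time(),manip.get_ee_rot())
E
```

```text
top 467.155381519843 281.96251848504716 214.81453416179252 [[0.029, -0.988, 0.15, 0.498], [-1.0, -0.028, 0.008, -0.033], [-0.004, -0.15, -0.989, 0.773], [0.0, 0.0, 0.0, 1.0]]
side 445.65366114992213 282.8115057550228 216.34250509642985 [[0.885, -0.243, 0.397, 0.341], [-0.465, -0.465, 0.753, -0.538], [0.002, -0.851, -0.525, 0.419], [0.0, 0.0, 0.0, 1.0]]
0.1 [-3.06461181e+00 -6.85055992e-01  4.60573523e-04]
```

View pics/top0.png

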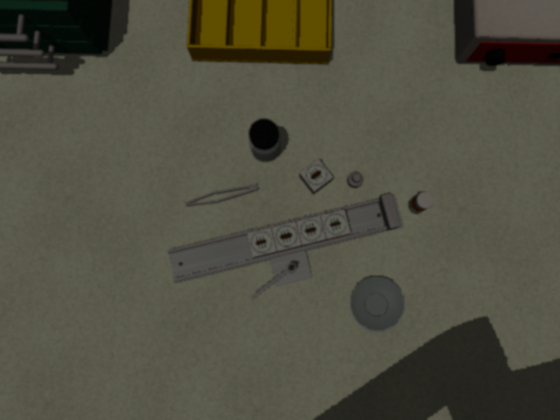

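View pics/side0.png

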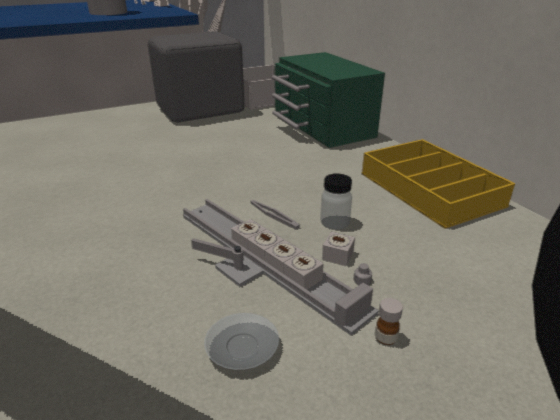

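Top view: row at about (262,241) to (335,224), end stop (390,210), pivot (293,266), arm tip (254,296). Side view agrees, and the arm is parked backwards.

```bash
cat > h.py <<'E'
import cv2,numpy as np,pickle
def ray(c,uv,z):
    uv=np.atleast_2d(np.asarray(uv,float)); T=c["cam_to_world"]
    d=np.c_[(uv[:,0]-c["cx"])/c["fx"],(uv[:,1]-c["cy"])/c["fy"],np.ones(len(uv))]@T[:3,:3].T
    return T[:3,3]+d*((z-T[2,3])/d[:,2])[:,None]
E
python3 - <<'E'
from h import *
c=pickle.load(open("c0.pkl","rb"))["top"]; im=c["image"]
g=cv2.cvtColor(im,cv2.COLOR_RGB2GRAY)
cr=im[185:310,165:425,::-1]; cr=cv2.resize(cr,None,fx=3,fy=3,interpolation=cv2.INTER_CUBIC)
cv2.imwrite("pics/crop.png",np.clip(cr*1.7,0,255).astype('uint8'))
hsv=cv2.cvtColor(im,cv2.COLOR_RGB2HSV)
for p in [(250,245),(262,235),(345,222),(360,218),(215,255),(390,210),(293,266),(275,281),(254,296),(240,320),(300,275)]: print(p,im[p[1],p[0]],hsv[p[1],p[0]])
E
```

```text
(250, 245) [82 80 75] [21 22 82]
(262, 235) [89 91 82] [37 25 91]
(345, 222) [89 89 80] [30 26 89]
(360, 218) [75 75 72] [30 10 75]
(215, 255) [77 76 73] [23 13 77]
(390, 210) [72 68 65] [13 25 72]
(293, 266) [31 31 31] [ 0  0 31]
(275, 281) [74 71 68] [15 21 74]
(254, 296) [77 72 69] [11 26 77]
(240, 320) [93 93 78] [30 41 93]
(300, 275) [82 81 78] [23 12 82]
```

View pics/crop.png

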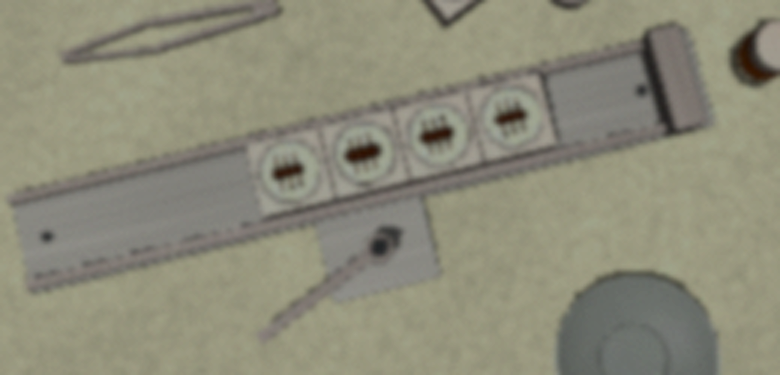

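Crop: mount insects at (289,172), (363,153), (437,134), (510,118); the stop's top is left-bounded by (652,32)–(674,130); cap (380,245); arm tip (264,334).

Run:
```python
from h import *
c=pickle.load(open("c0.pkl","rb"))["top"]
U=lambda P:(np.array(P,float)+.5)/3-.5+np.array([165,185])
im=c["image"];g=cv2.cvtColor(im,cv2.COLOR_RGB2GRAY)
# insects
m=(g<60).astype('uint8'); n,l,s,ce=cv2.connectedComponentsWithStats(m)
for i in range(1,n):
    if 5<s[i,4]<200 and 165<ce[i,0]<425 and 185<ce[i,1]<310: print("dark",ce[i].round(1),s[i,4])
P=ray(c,U([(289,172),(363,153),(437,134),(510,118)]),.038)
print("mounts",P.round(4),np.linalg.norm(np.diff(P,axis=0),axis=1))
q=ray(c,U([(247,142),(546,73),(557,147),(263,218)]),.038); print("row corners",q.round(4),q.mean(0), [np.linalg.norm(q[i]-q[i-1]) for i in range(4)])
wl=ray(c,U([(10,200),(645,40)]),.018); wr=ray(c,U([(30,292),(668,133)]),.018)
st=ray(c,U([(652,32),(674,130),(705,122),(683,22)]),.038)
print("walls",wl.round(4),wr.round(4)); print("stop",st.round(4))
cap=ray(c,U([(380,244)]),.044)[0]; tip=ray(c,U([(264,334)]),.037)[0]
for nm,a in (("walls",(wl[1]-wl[0]+wr[1]-wr[0])),("mounts",P[3]-P[0])):print(nm,np.arctan2(a[1],a[0]))
a=(wl[1]-wl[0]+wr[1]-wr[0])*.5+(P[3]-P[0]); th=np.arctan2(a[1],a[0])
ex=np.array([np.cos(th),np.sin(th),0]); ey=np.array([-ex[1],ex[0],0])
R=lambda p,o:np.c_[(p-o)@ex,(p-o)@ey]*1000
# origin estimates: lateral from mounts & walls; along from stop face, cap, rear end
print("th",th)
for nm,p in (("mounts",P),("wl",wl),("wr",wr),("stop",st),("cap",cap[None]),("tip",tip[None])): print(nm,R(p,np.array([0,0,0])).round(1).tolist())
```

```text
dark [236.1 189.2] 36
dark [238.9 194.7] 35
dark [414.8 204.7] 185
dark [194.7 200.3] 13
dark [346.4 213.3] 32
dark [334.8 223.3] 46
dark [310.1 229.6] 53
dark [285.5 235.6] 62
dark [301.7 245.7] 166
dark [260.4 241.6] 47
dark [292.9 265. ] 84
dark [180.5 263.4] 11
mounts [[ 0.565   0.0045  0.038 ]
 [ 0.5761 -0.0341  0.038 ]
 [ 0.5873 -0.0728  0.038 ]
 [ 0.5969 -0.1112  0.038 ]] [0.0401722  0.04031978 0.03955698]
row corners [[ 0.5802  0.0272  0.038 ]
 [ 0.6215 -0.13    0.038 ]
 [ 0.5822 -0.1361  0.038 ]
 [ 0.5405  0.0172  0.038 ]] [ 0.58110938 -0.05543506  0.038     ] [np.float64(0.04094753586003075), np.float64(0.16256590970847953), np.float64(0.03980302165398238), np.float64(0.15893215327871185)]
walls [[ 0.5474  0.1552  0.018 ]
 [ 0.6447 -0.1866  0.018 ]] [[ 0.4987  0.1413  0.018 ]
 [ 0.5938 -0.1989  0.018 ]]
stop [[ 0.6453 -0.1863  0.038 ]
 [ 0.593  -0.1977  0.038 ]
 [ 0.5977 -0.2141  0.038 ]
 [ 0.6512 -0.2028  0.038 ]]
walls -1.2957607202905466
mounts -1.30154959304849
th -1.2972253547359394
mounts [[148.3, 545.2], [188.5, 545.5], [228.8, 545.8], [268.4, 544.7]]
wl [[-1.6, 569.0], [353.9, 570.3]]
wr [[-1.4, 518.4], [352.0, 518.0]]
stop [[353.7, 571.0], [350.6, 517.5], [367.6, 517.6], [371.2, 572.2]]
cap [[185.3, 496.9]]
tip [[116.0, 466.8]]
```

Rail yaw ≈ −1.297 rad and the scale checks out (mount pitch 40 mm, walls 52 mm apart, stop and rear end agree to ~1.5 mm). The row is ~64 mm short and the keeper is at ≈0.14. Next: push the row with shut fingers.

```bash
cat >> h.py <<'E'
from scipy.spatial.transform import Rotation as Ro
th=-1.297; ex=np.array([np.cos(th),np.sin(th),0]); ey=np.array([-ex[1],ex[0],0])
O=.1925*ex+.5445*ey
def W(x,y,tipz): return O+x*ex+y*ey+np.array([0,0,tipz+.022])
def rot(m):  # tool down, tool x opposite to rail-frame push direction m
    a=m+th+np.pi; x=np.array([np.cos(a),np.sin(a),0]); z=np.array([0,0,-1.])
    return Ro.from_matrix(np.c_[x,np.cross(z,x),z]).as_rotvec()
E
python3 - <<'E'
from h import *
from rig import manip as M
print("ik",[M.solve_ik(W(x,y,.03),rot(m)) is not None for x,y,m in((-.1,0,0),(-.02,0,0),(-.05,-.1,1.95))])
M.command_gripper(0.0)
M.move_to(W(-.105,0,.12),rot(0)); print(M.get_joint_positions(),M.get_width())
M.servo_line(W(-.105,0,.04)); f0=np.array(M.get_contact_force())
for z in (.03,.024,.018):
    M.servo_line(W(-.105,0,z),rate=.04); f=np.array(M.get_contact_force())-f0; print(z,f.round(2))
    if f[2]>3: break
M.hold(.1)
print(M.get_time())
c=M.camera("side"); cv2.imwrite("pics/s1.png",cv2.resize(c["image"][150:350,130:400,::-1],None,fx=2.5,fy=2.5))
E
```

```text
ik [True, True, True]
[ 9.15749820e-02  4.72875979e-01  1.86580354e+00 -1.65215108e-04
  8.02592047e-01 -1.80906342e-01] -0.00046468215366758246
0.03 [-0.61 -0.08 -0.83]
0.024 [-0.66 -0.64  0.79]
0.018 [0.42 0.39 0.29]
5.125
```

View pics/s1.png

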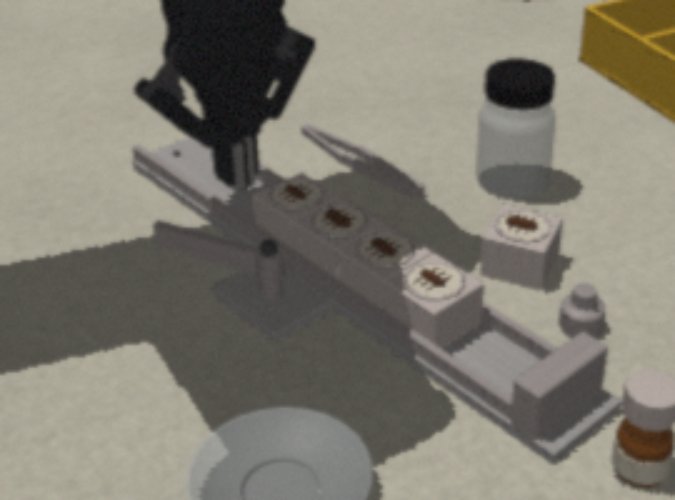

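The fingers stand inside the channel at (240,180), just behind mount4 at (275,190). Pushing now, with force feedback at the end.

Run:
```python
from h import *
from rig import manip as M
f0=np.mean([M.get_contact_force() for _ in range(5)],0)
def f(): return float((np.array(M.get_contact_force())-f0)@ex)
for x in (-.075,-.05,-.03,-.018):
    M.servo_line(W(x,0,.018),rate=.03); print(x,round(f(),2))
while x<.004:
    x+=.001; M.servo_line(W(x,0,.018),rate=.02); v=f(); print(round(x,4),round(v,2))
    if v<-6: break
M.hold(.3); print(f(),M.get_time(),((M.get_position()-O)@ex).round(4))
x-=.03; M.servo_line(W(x,0,.018),rate=.08); M.servo_line(W(x,0,.13),rate=.2)
a=np.radians(0); M.move_to(W(-.15,-.12,.13),rot(1.95))
c=M.camera("top"); pickle.dump(c,open("c1.pkl","wb")); print(M.get_time(),M.get_joint_positions())
cv2.imwrite("pics/t2.png",np.clip(cv2.resize(c["image"][185:310,165:425,::-1],None,fx=3,fy=3,interpolation=cv2.INTER_CUBIC)*1.7,0,255).astype('uint8'))
```

```text
-0.075 0.2
-0.05 -0.65
-0.03 -0.67
-0.018 -0.96
-0.017 0.15
-0.016 -1.56
-0.015 -2.33
-0.014 -2.56
-0.013 -2.77
-0.012 -2.82
-0.011 -7.23
-7.1103880368487244 10.725 -0.0119
13.575 [ 1.45877077e-01  3.06429796e-01  2.12623086e+00 -1.52170911e-05
  7.09225527e-01 -2.07700717e+00]
```

View pics/t2.png

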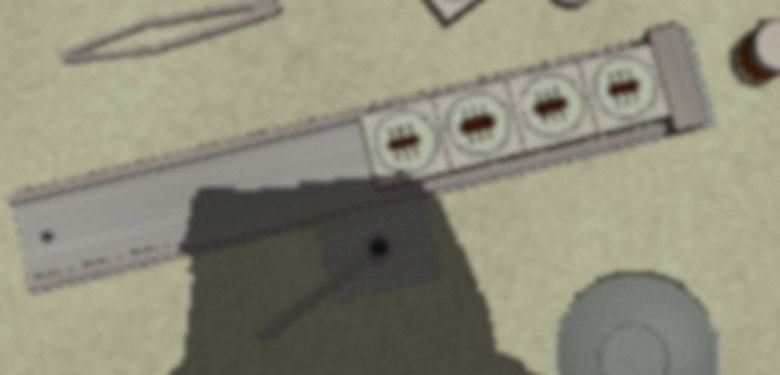

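The row is home: front mount against the stop at (665,80), no gaps, and the force jumped where expected. The keeper is still parked with its tip at (264,334). Sweeping the keeper.

Run:
```python
from h import *
from rig import manip as M
def pose(v,d,r=.045,z=.025):
    p=3.665-v; n=p+np.pi/2
    return W(-.007+r*np.cos(p)+d*np.cos(n),-.05+r*np.sin(p)+d*np.sin(n),z),rot(p-np.pi/2)
a,b=pose(.10,.03,z=.1); M.move_to(a,b)
a,b=pose(.10,.03); M.servo_line(a,b,rate=.1)
f0=np.mean([M.get_contact_force() for _ in range(5)],0)
v=.10
a,b=pose(v,.015); M.servo_line(a,b,rate=.05)
def f(): return -(np.array(M.get_contact_force())-f0)@(np.cos(2.094-v)*ex+np.sin(2.094-v)*ey)
while v<2.0:
    v+=.1; a,b=pose(v,.014); M.servo_line(a,b,rate=.04); print(round(v,2),round(f(),1),end="; ")
    if f()>12: break
while v<2.16 and f()<7:
    v+=.02; a,b=pose(v,.014); M.servo_line(a,b,rate=.02); print(round(v,2),round(f(),1),end="; ")
M.hold(.4); print(f(),M.get_time())
a,b=pose(v,.04); M.servo_line(a,rate=.08)
M.servo_line(a+[0,0,.12],rate=.2); M.move_to(W(-.2,-.14,.18),rot(.8))
c=M.camera("top"); print(M.get_time())
cv2.imwrite("pics/t3.png",np.clip(cv2.resize(c["image"][185:310,165:425,::-1],None,fx=3,fy=3,interpolation=cv2.INTER_CUBIC)*1.7,0,255).astype('uint8'))
```

```text
0.2 -0.2; 0.3 -0.3; 0.4 -0.1; 0.5 -0.2; 0.6 -0.1; 0.7 -0.9; 0.8 -0.0; 0.9 -0.1; 1.0 -0.4; 1.1 0.0; 1.2 0.4; 1.3 0.4; 1.4 -0.3; 1.5 0.3; 1.6 0.3; 1.7 0.1; 1.8 0.7; 1.9 -0.8; 2.0 1.8; 2.02 0.9; 2.04 2.5; 2.06 1.6; 2.08 3.8; 2.1 8.8; 8.727681027814517 22.2167
24.3333
```

View pics/t3.png

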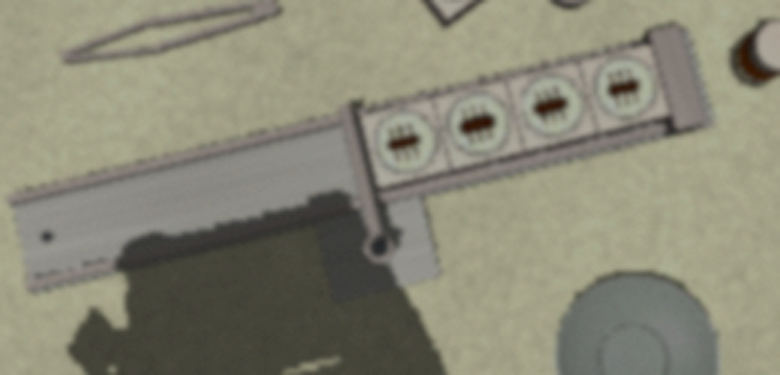

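The keeper lies square across the rail, from (380,245) to (355,105), right behind the last mount. The row is still home, and the force rise at 2.10 rad marks its stop.

```bash
python3 -c "
from rig import manip as M
print(M.sign_off())"
```

```text
the job is handed in; nothing more can be done
None
```

The job is handed in at about 24 s of the 45 s allowed: the row sits home against the end stop with no visible gaps and the retaining arm lies across the rail at its stop, judged from the last top picture and the force readings, since the hand-in returned no verdict.

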